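Turn the sample tile with the spatula

ROBOT

A 6-joint arm with a two-finger parallel gripper is mounted at the origin on the work surface. World frame = base frame: x ahead of the robot, y to its left, z up, the work surface at z = 0. Lengths are in mm, angles in degrees, forces in N, time in s.
With the tool pointing down it reaches from about 300 to 850 mm from the base axis. Payload 4.2 kg.
Tool frame: the origin (TCP) lies midway between the tips of the shut fingers; the grasp point (between the pads) lies 19 mm behind it (env.grip_depth is the distance from the TCP to the grasp point, in mm); z points along the fingers, y is the line along which they close (so a half turn about z gives the same grasp; the last joint's range is limited). The gripper opens to 91 mm and grips with 3 to 60 N. Pads are 32 mm wide; open, the fingers measure 118 mm over their backs; the gripper's body (76 mm by 178 mm) begins 60 mm behind the grasp point.
Start: joints at [69.844, 18.312, 89.639, -0, 72.044, -1.146], TCP at [187.306, 543.654, 213.976] pointing down, gripper open.
Joint ranges: [-177.97, 177.97], [-48.28, 115.42], [12.27, 149.76], [-77.06, 257.06], [2.81, 150.46], [-146.56, 146.56]. Speed limits (degrees/s): [147.25, 147.25, 180, 180, 180, 180].

INTERFACE

Orientations are given as [roll, pitch, yaw] about the fixed x, y, z axes, in that order (R = Rz(yaw) Ry(pitch) Rx(roll)).
In Python, from workcell import env, eyes gives the robot as it stands.
- The arm moves only by the tool send_rows, never from a script. Its argument "motion" is a list of rows, each a list of 7 numbers: the shift along the world's x, y, z normalised to -1 to 1, where 1 is 0.5 m, then the turn, a rotation vector about the world's x, y, z normalised to -1 to 1, where 1 is 60 degrees, then the opening, from -1 (shut) to 1 (fully open). A call has 1 to 20 rows; each row is the pose to reach, as a shift and turn from the pose commanded when the call began; what a row does not reach only later rows make up. A row lasts 1/8 s, in which the tool goes at most 62.5 mm and 10.7 degrees, less where a joint would pass 70% of its speed; a pose out of reach is approached as far as the arm can. A call with a number of a shift or a turn outside -1 to 1 is refused whole. A call with a gripper value outside its range is refused whole. The fingers move at their own pace and stop on an object; "squeeze" is the grip in N (left out, the last holds). Time passes only in rows, so rows that repeat a pose let the fingers close. It gives the time, the measured TCP pose, the force, the opening and the grip force at its end, in the units of the state.
- env.state(): the state, without advancing time (a new reading comes with each control period).
- eyes.grab_frame(name): name is "side" or "top"; returns a dict with "pixels" (384x512x3 uint8, red, green, blue), "depth" (384x512 float32, mm along the optical axis (not along the pixel's ray), 0 where there is no reading), "fx", "fy", "cx", "cy" (pixels), "R" (3x3) and "t" (3): a world point X has camera coordinates R X + t. Camera axes: x right, y down, z forward; pixel columns grow to the right and rows downward; lengths in mm; the calibration is good to about 2 mm. A picture is of the moment at which its call begins.
- env.job_done(): hands the job in; it is judged then, once.
The state is a dict: "time_s": time; "qpos": joint angles; "qvel": joint speeds; "effort": joint torques, N m; "ee_pos": TCP position; "ee_rot": TCP orientation; "force": force on the tool from outside, world axes, zero at the start; "torque": the same for the moment, N m; "gripper_width": finger opening in mm; "gripper_force": force on a finger pad.
Only numpy, scipy, OpenCV 4.12 (cv2) and the standard library are available. Lean on these libraries where they do the work, as an engineer would, in place of code of your own. Each camera call takes 0.05 s, during which the arm holds its last target. There are 200 camera calls.

TASK

The painted face of the sample tile is dry and its bare back must be coated next. Take the spatula off its rest, slide its blade lightly along the white deck and under the tile, and with a brisk turn of the wrist that swings the handle up flip the tile over the step so that it lies painted face down, flat on the cork pad; then lay the spatula back in its rest and let go. Do not touch the tile with the gripper or the arm, do not toss it or press hard on the board or the tile, and leave the jars and the bottle alone.

Things in the scene. Friction and masses are not known exactly. Their poses are not given: they have to be found in the camera images.
- spatula: Cranked spatula, 0.15 kg. Red handle 130 x 20 wide x 30 high; origin at its centre, x along it to the blade, z up as it lies in the rest. Steel neck from x 65 down to the blade, a plate 80 x 70 x 2, x 84 to 163, sloping 8 deg down away from the handle if straight, but bent at its root up or down by as much as 6 deg, differently each time. Mass centre about x 35.
- nominal_tip (a point): A point fixed to the handle, at x 163, z -42 in the spatula's frame: where the middle of the blade's lower front edge would be if the blade were straight. The real edge stands up to 9 above or below it (not measured): feel for the deck. The bend is stiff and does not change in use, but pressed hard the handle may turn in the grip.
- rest: Fixed wooden rest: base 130 x 70 x 12, two saddle posts 110 apart along x (12 thick, 98 clear between for the fingers), saddle floors 55 above the bench, cheeks 11 high, 29 apart. Origin on the bench under its centre, x along the lying handle to the blade. The spatula starts in it, handle centre 70 above the bench, within 4 of the rest's origin.
- board: Fixed drying board. Origin on the bench in the upright face of its step, mid width; x points from deck to pad. On the -x side a low white deck, 150 (x) by 180, top 12 above the bench; on the +x side a cork pad, 140 (x) by 180, top 20 above the bench, so the step is 8 high.
- tile: Wooden tile 96 x 96 x 10, 0.06-0.13 kg, lilac painted top, bare brown back. Origin at the centre of its underside, z to the painted face. Starts loose on the deck, x within 0.1 rad of the board's x, edge 5 to 25 from the step. Back edges bevelled 3.2 high, 8 wide: a blade edge sliding on the deck gets under. Pushed, it slides to the step and stays while the blade goes on under.
- black_jar: Black lidded jar, diameter 72, 75 high, origin under its centre. Leave alone.
- glue_bottle: White bottle with yellow cap, diameter 52, 120 high, origin under its centre. Leave alone.
- lilac_jar: Jar of lilac paint, diameter 84, 72 high, origin under its centre. Leave alone.
Not all that is in view belongs to the job. There is more than one size of the spatula; the one meant has the size given above. Of the things that look like the rest, the smaller one is meant.

How it is judged (in metres and radians):
On the way, in this order (a step that is already met when the one before it is completed fails the run):
1. the blade is at least 30 mm under the tile and lifts its edge a little, the tile still lying face up (x of nominal_tip in the frame of tile between -0.018 and 0.06 m and y of nominal_tip in the frame of tile between -0.04 and 0.04 m and z of nominal_tip in the frame of tile below 0.012 m and contact force between spatula and tile above 0.05 N and angle between tile's own z axis and vertical between 0.02 and 0.5 rad), for 0.05 s.
2. the spatula, its handle swung up by more than 0.4 rad and turning at more than 0.5 rad/s, carries the tile up (angle between tile's own z axis and vertical above 0.6 rad and angle between spatula's own x axis and vertical above 1.97 rad and contact force between spatula and tile above 0.05 N and angular speed of spatula above 0.5 rad/s).
3. the tile lies painted face down (angle between tile's own z axis and vertical above 3 rad and linear speed of tile below 0.03 m/s), for 0.2 s.
At the end, for the whole second after the job is handed in: Tile at rest, painted face down, flat (0.1 rad) on the cork pad, centre 30-120 mm beyond the step, within 70 mm of the pad's mid line; spatula at rest and released in both saddles, upright, same way round, handle centre within 25 mm of the rest's (angle between tile's own z axis and vertical above 3.04 rad and z of tile in the frame of board between 0.027 and 0.033 m and x of tile in the frame of board between 0.03 and 0.12 m and y of tile in the frame of board between -0.07 and 0.07 m and linear speed of each of tile, spatula below 0.02 m/s and z of spatula in the frame of rest between 0.066 and 0.074 m and horizontal distance between spatula and rest below 0.025 m and angle between the x axis of spatula and the x axis of rest, either way round below 0.12 rad and angle between spatula's own z axis and vertical below 0.15 rad and contact force between spatula and rest above 0.3 N and x of nominal_tip in the frame of rest above 0.1 m); the robot touches nothing.
It fails at once if the gripper or the arm touches the tile (contact force between any of the fingers, the arm and tile above 0.3 N).
It fails at once if the spatula is pressed on the board with more than 10 N (contact force between spatula and board above 10 N).
It fails at once if the spatula is pressed on the tile with more than 10 N (contact force between spatula and tile above 10 N).
It fails at once if the tile is tossed or carried high (its centre over 150 mm above the bench) (height (world z) of tile above 0.15 m).
It fails at once if a jar or the bottle is moved by more than 15 mm (distance of any of black_jar, glue_bottle, lilac_jar from where it was at the start of the episode above 0.015 m).
It also fails if it takes over 67 s, if anything falls off the work surface, if the arm or the gripper's body presses on something with over 40 N, if the wrist force passes 120 N, or if a joint passes its speed limit or range.

## Working session

There is one attempt and no reset: what is moved stays moved. The work goes in short steps, Python scripts to look and compute and a tool call to move; the robot and the scene stay as the last step left them, time stands still between calls to the robot, and variables do not carry over. Pictures are saved under pics/ and viewed, at most 10 in all, crops included, and the job is handed in when it is done.

Besides the shell and the picture viewer there is one more tool, called after ">>>" as name([rows], argument=value, ...), one row to a line, values as JSON. send_rows: Moves the arm, as the interface text tells. Its arguments: {"type":"object","properties":{"motion":{"type":"array"},"squeeze":{"type":"number"}},"required":["motion"]}

```bash
mkdir -p pics; ls; python3 - <<'E'
from workcell import env, eyes
import cv2,numpy as np
for n in("side","top"):
    f=eyes.grab_frame(n); np.savez(f"{n}0.npz",**f)
    cv2.imwrite(f"pics/{n}0.png",f["pixels"][:,:,::-1])
    print(n,f["fx"],f["fy"],f["cx"],f["cy"],np.round(f["R"],3).tolist(),np.round(f["t"],1), (f["depth"]>0).mean())
    print("cam pos",-np.array(f["R"]).T@f["t"])
print(env.state(),env.grip_depth)
E
```

```text
pics
side 463.0683951646733 463.0683951646733 252.7555358797314 192.7114103562159 [[0.934, -0.357, 0.019], [-0.187, -0.534, -0.824], [0.304, 0.766, -0.566]] [-457.6  177.3 1455.2] 0.9959259033203125
cam pos [   17.70223208 -1183.73658153   978.16566574]
top 414.00971232275026 414.00971232275026 251.49875773702828 194.8501876636975 [[-0.01, -1.0, 0.007], [-0.992, 0.009, -0.123], [0.123, -0.009, -0.992]] [  40.7  526.8 1269.3] 0.9958953857421875
cam pos [ 367.60085258   46.9635432  1323.98786233]
{'time_s': 0.1, 'qpos': array([ 6.98438144e+01,  1.83492301e+01,  8.96986640e+01, -4.70574272e-04,
        7.20433242e+01, -1.14679169e+00]), 'qvel': array([-0.01758838,  0.02587131, -0.15920604, -0.04595854, -0.00848954,
       -0.10209626]), 'effort': array([-1.10524026e-03, -4.13333201e+01, -2.32507253e+01,  7.28400657e-02,
        4.23310418e-02, -4.59568878e-05]), 'ee_pos': array([187.14909058, 543.22545216, 213.19689172]), 'ee_rot': array([-1.79908791e+02, -1.37830680e-03,  1.60990750e+02]), 'force': array([-0.36440386,  0.72255077,  0.39432874]), 'torque': array([ 0.00031234, -0.00081576,  0.00794329]), 'gripper_force': 0.0, 'gripper_width': 90.65921278129244} 18.8
```

View pics/top0.png

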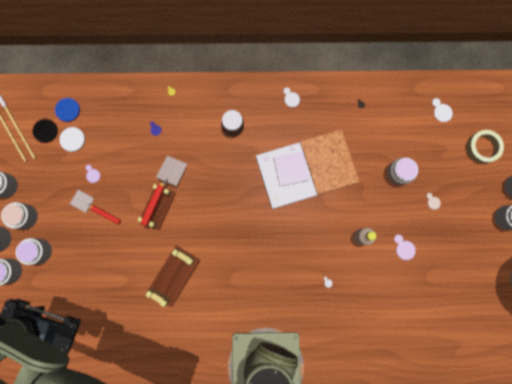

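View pics/side0.png

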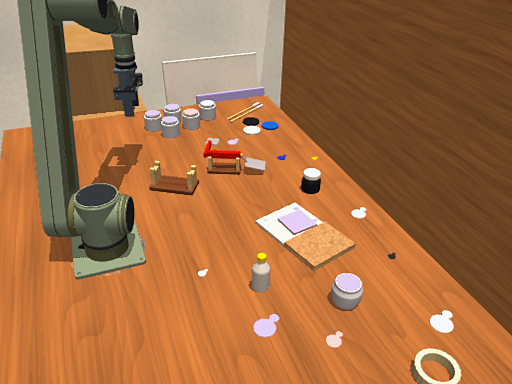

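Top view: the candidate spatulas are the large red one at (155,205) with its blade at (172,170), and a small one at (95,207) lying on the bench. The candidate rests are the smaller one under the large spatula at (157,207) and a bigger empty one at (172,277). The board is at (307,168), with white deck left, cork right and the tile at (292,167). The lilac jar is at (404,170), the black jar at (232,122) and the bottle at (367,237). I choose the large spatula in the smaller rest and will check it with a crop.

```bash
cat > h.py <<'E'
import numpy as np,cv2
def cast(f,uv,z):
    uv=np.atleast_2d(uv).astype(float)
    d=np.c_[(uv[:,0]-f["cx"])/f["fx"],(uv[:,1]-f["cy"])/f["fy"],np.ones(len(uv))]@f["R"]
    c=-f["R"].T@f["t"]
    return c+d*((z-c[2])/d[:,2])[:,None]
def cloud(f):
    v,u=np.mgrid[:384,:512]; d=f["depth"]
    p=np.stack([(u-f["cx"])/f["fx"]*d,(v-f["cy"])/f["fy"]*d,d],-1)-f["t"]
    return p@f["R"]
def rect(p):
    (c,s,a)=cv2.minAreaRect(p[:,:2].astype(np.float32)); return np.round(c,1),np.round(s,1),round(a,2)
def blob(m,u,v):
    n,l=cv2.connectedComponents(m.astype(np.uint8)); k=l[v-3:v+4,u-3:u+4]; k=k[k>0]
    return l==np.bincount(k).argmax()
E
python3 - <<'E'
from h import *
f=dict(np.load("top0.npz"));P=cloud(f);hsv=cv2.cvtColor(f["pixels"],cv2.COLOR_RGB2HSV);H,S,V=[hsv[:,:,i].astype(int) for i in range(3)]
def show(n,m,u,v,z):
    b=blob(m,u,v);vs,us=np.nonzero(b);zs=P[b][:,2]
    w=cast(f,np.c_[us,vs],z)
    print(n,b.sum(),"z",np.round(np.percentile(zs,[5,50,95]),1),"rect",rect(w),"mean",w[:,:2].mean(0).round(1))
    return b
for q in[(292,167),(265,185),(335,160),(172,170),(155,203),(100,210)]:print(q,hsv[q[1],q[0]],P[q[1],q[0]].round(1))
red=((H<4)|(H>176))&(S>200)&(V>100)
show("handle",red,153,206,85)
show("small",red,105,213,10)
lil=(H>125)&(H<165)&(S>25)
show("tile",lil,292,167,22)
brd=((S<60)&(V>150))|lil
show("deck",brd,265,185,12)
show("deck+tile",brd,292,167,12)
ck=(P[:,:,2]>15)&(P[:,:,2]<26)&(H<20)
show("cork",ck,335,160,20)
bl=(S<60)&(V>90)
show("blade",bl,172,170,33)
im=f["pixels"][:,:,::-1]
cv2.imwrite("pics/crop.png",cv2.resize(np.hstack([im[145:245,60:210],im[120:220,240:390]]),None,fx=2.6,fy=2.6,interpolation=cv2.INTER_CUBIC))
E
```

```text
(292, 167) [143  20 226] [616.7 -94.5  23.9]
(265, 185) [  0  18 187] [561.4  -8.    9.9]
(335, 160) [ 14 128 220] [ 639.9 -234.4   16.3]
(172, 170) [  4  29 187] [608.6 286.4  32.4]
(155, 203) [  1 198 184] [498.8 326.8  82.7]
(100, 210) [  2 196 195] [484.1 510.5  28.2]
handle 3 z [74.3 78.7 80.6] rect (array([484.3, 329.7]), array([2.2, 4.2]), 45.46) mean [484.6 330. ]Traceback (most recent call last):
  File "<stdin>", line 11, in <module>
  File "<stdin>", line 4, in show
  File "h.py", line 15, in blob
    return l==np.bincount(k).argmax()
              ~~~~~~~~~~~~~~~~~~~~~^^
ValueError: attempt to get argmax of an empty sequence
```

```bash
cat > m.py <<'E'
from h import *
f=dict(np.load("top0.npz"));P=cloud(f);hsv=cv2.cvtColor(f["pixels"],cv2.COLOR_RGB2HSV);H,S,V=[hsv[:,:,i].astype(int) for i in range(3)]
Z=P[:,:,2]
def show(n,m,u,v,z):
    b=blob(m,u,v);vs,us=np.nonzero(b);zs=P[b][:,2]
    w=cast(f,np.c_[us,vs],z)
    print(n,b.sum(),"z",np.round(np.percentile(zs,[5,50,95]),1),"rect",rect(w),"mean",w[:,:2].mean(0).round(1))
    return b
red=((H<5)|(H>174))&(S>165)&(V>90)
show("handle",red&(Z>70),153,206,85)
show("small",red,105,213,10)
lil=(H>125)&(H<160)&(S>13)&(V>120)
show("tile",lil,292,167,22)
brd=((S<45)&(V>140))|lil
show("deck+tile",brd,265,185,12)
ck=(H>9)&(H<20)&(V>150)&(S<175)
show("cork",ck,335,160,20)
show("blade",(S<70)&(V>90),172,170,33)
E
python3 - <<'E'
from m import *
im=f["pixels"][:,:,::-1]
cv2.imwrite("pics/crop.png",cv2.resize(np.hstack([im[145:245,60:210],im[120:220,240:390]]),None,fx=2.6,fy=2.6,interpolation=cv2.INTER_CUBIC))
E
```

```text
handle 293 z [75.4 83.3 88.1] rect (array([492.9, 335.6]), array([ 23. , 124.5]), 66.62) mean [492.7 336. ]
small 147 z [17.7 25.9 32.7] rect (array([471.3, 499.3]), array([99.5, 15.3]), 63.27) mean [471.5 499.7]
tile 876 z [17.3 21.9 26.2] rect (array([613.5, -91. ]), array([97.7, 96.2]), 12.36) mean [613.6 -91.5]
deck+tile 2597 z [ 7.6 13.8 24.8] rect (array([593.5, -75.4]), array([180.6, 151.5]), 16.33) mean [592.7 -75.7]
cork 124471 z [-4.7 -0.   5.5] rect (array([448.9,  17.1]), array([1683.9,  988.8]), 89.62) mean [466.9 -45.1]
blade 530 z [24.6 32.8 42.4] rect (array([605.5, 289.4]), array([68.6, 82. ]), 64.19) mean [606.7 288.5]
```

View pics/crop.png

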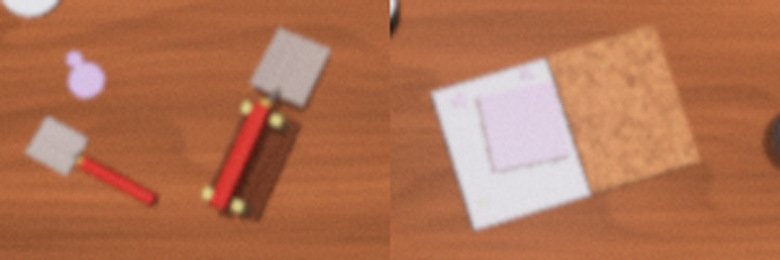

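Crop check: the left panel shows the large red-handled spatula (handle about 130, blade about 82x69) lying in the small rest, so that is the one. The other spatula is a smaller copy (handle about 100) lying loose. The right panel shows the deck, lilac tile and cork pad.

```bash
cat >> h.py <<'E'
import json
from scipy.spatial.transform import Rotation as Ro
def cmd(): 
    c=json.load(open("cmd.json")); return np.array(c["p"]),Ro.from_rotvec(c["r"])
def save(p,R): json.dump(dict(p=list(map(float,p)),r=R.as_rotvec().tolist()),open("cmd.json","w"))
def row(p,R,q=None):
    p0,R0=q or cmd(); return np.r_[(np.array(p)-p0)/500,np.degrees((R*R0.inv()).as_rotvec())/60]
def apply(r):  # last row actually sent
    p0,R0=cmd(); save(p0+500*np.array(r[:3]),Ro.from_rotvec(np.radians(60*np.array(r[3:6])))*R0)
def spat(yaw,pitch=0): # spatula orientation; pitch>0 = nose down (handle up)
    return Ro.from_euler("ZY",[yaw,pitch],degrees=True)
def tool(Rs,lean): # tool y=spatula y, tool z=down leaning to +x of spatula
    return Rs*Ro.from_euler("ZX",[180,180],degrees=True)*Ro.from_euler("Y",lean,degrees=True)
E
python3 - <<'E'
from h import *
save([187.306,543.654,213.976],Ro.from_euler("xyz",[180,0,161],degrees=True))
print(tool(spat(0),30).as_matrix().round(2))
from m import *
# blade plane fit in top and side
h=Ro.from_euler("z",-23,degrees=True).as_matrix()
for n in("top","side"):
    g=dict(np.load(n+"0.npz"));Q=cloud(g).reshape(-1,3);C=cv2.cvtColor(g["pixels"],cv2.COLOR_RGB2HSV).reshape(-1,3)
    L=(Q-[492.9,335.6,70])@h
    m=(L[:,0]>92)&(L[:,0]<155)&(abs(L[:,1])<26)&(L[:,2]>-65)&(L[:,2]<-10)&(C[:,1]<80)
    A=np.c_[L[m,0]-163,L[m,1],np.ones(m.sum())];s,*_=np.linalg.lstsq(A,L[m,2],rcond=None)
    m2=(abs(L[:,0]-140)<100)&(abs(L[:,1])>60)&(abs(L[:,1])<90)&(abs(L[:,2]+70)<15)
    mh=(abs(L[:,0])<60)&(abs(L[:,1])<6)&(L[:,2]>5)&(L[:,2]<25)
    k=np.polyfit(L[mh,0],L[mh,2],1)
    print(n,m.sum(),"slope deg",np.degrees(np.arctan(s[:2])).round(2),"z at tip(top face)",s[2].round(1),"bench z",np.median(Q[m2,2]).round(1),"handle top slope/z",np.degrees(np.arctan(k[0])).round(2),k[1].round(1))
# cork
b=np.radians(-73.67);bx=np.array([np.cos(b),np.sin(b)]);by=np.array([-bx[1],bx[0]])
O=np.array([593.5,-75.4])+75*bx
vs,us=np.mgrid[:384,:512];W=cast(f,np.c_[us.ravel(),vs.ravel()],20)[:,:2]-O
x=W@bx;y=W@by;H1=H.ravel();S1=S.ravel();V1=V.ravel()
print("O",O)
for lo in range(-16,160,4):
    m=(abs(y)<80)&(x>=lo)&(x<lo+4)
    if lo<16 or lo>124: print(lo,np.median(H1[m]),np.median(S1[m]),np.median(V1[m]),end="; ")
R=tool(spat(-23),30); g=np.array([492.9,335.6,70]); t=g+18.8*R.as_matrix()[:,2]
print("\ngrasp tcp",t, "hover row",row(t+[0,0,110],R).round(3))
E
```

```text
[[-0.87  0.   -0.5 ]
 [ 0.    1.    0.  ]
 [ 0.5   0.   -0.87]]
handle 293 z [75.4 83.3 88.1] rect (array([492.9, 335.6]), array([ 23. , 124.5]), 66.62) mean [492.7 336. ]
small 147 z [17.7 25.9 32.7] rect (array([471.3, 499.3]), array([99.5, 15.3]), 63.27) mean [471.5 499.7]
tile 876 z [17.3 21.9 26.2] rect (array([613.5, -91. ]), array([97.7, 96.2]), 12.36) mean [613.6 -91.5]
deck+tile 2597 z [ 7.6 13.8 24.8] rect (array([593.5, -75.4]), array([180.6, 151.5]), 16.33) mean [592.7 -75.7]
cork 124471 z [-4.7 -0.   5.5] rect (array([448.9,  17.1]), array([1683.9,  988.8]), 89.62) mean [466.9 -45.1]
blade 530 z [24.6 32.8 42.4] rect (array([605.5, 289.4]), array([68.6, 82. ]), 64.19) mean [606.7 288.5]
top 319 slope deg [-11.02  -0.04] z at tip(top face) -44.7 bench z -0.5 handle top slope/z 0.63 14.0
side 117 slope deg [-11.79  -0.41] z at tip(top face) -46.1 bench z -1.6 handle top slope/z -0.24 11.6
O [ 614.58769175 -147.37436528]
-16 145.0 18.0 226.0; -12 144.0 15.0 226.0; -8 150.0 10.0 218.0; -4 8.0 28.0 191.0; 0 11.0 104.0 185.0; 4 12.0 129.0 203.0; 8 12.0 129.0 210.0; 12 12.0 130.0 209.0; 128 13.0 136.5 211.0; 132 12.0 138.0 209.0; 136 12.0 141.0 202.5; 140 11.0 153.0 186.0; 144 11.0 161.0 175.0; 148 11.0 163.0 172.5; 152 11.0 163.0 172.0; 156 10.0 163.0 173.0; 
grasp tcp [484.24725438 339.27287261  53.71872241] hover row [ 0.594 -0.409 -0.101  0.179  0.467 -0.065]
```

```bash
sed -i 's/"Y",lean,/"Y",-lean,/' h.py; python3 - <<'E'
from h import *
R=tool(spat(-23),30); g=np.array([492.9,335.6,70]); t=g+18.8*R.as_matrix()[:,2]
print("grasp tcp",t, "hover row",row(t+[0,0,110],R).round(3))
E
```

```text
grasp tcp [501.55274562 331.92712739  53.71872241] hover row [ 0.628 -0.423 -0.101 -0.179 -0.467 -0.065]
```

>>> send_rows([
  [0.1,-0.07,0,-0.03,-0.08,-0.01,1],
  [0.2,-0.14,-0.02,-0.06,-0.15,-0.02,1],
  [0.3,-0.21,-0.03,-0.09,-0.23,-0.03,1],
  [0.3,-0.21,-0.03,-0.09,-0.23,-0.03,1],
], squeeze=40)

```text
time_s: 0.6
ee_pos: [338.2, 436.1, 197.8]
ee_rot: [-179.4, 14.8, 159.1]
force: [-0.0, 1.4, -0.9]
gripper_width: 91.2
gripper_force: 0.0
```

>>> send_rows([
  [0.11,-0.07,-0.02,-0.03,-0.08,-0.01,1],
  [0.22,-0.14,-0.04,-0.06,-0.16,-0.02,1],
  [0.328,-0.213,-0.071,-0.089,-0.237,-0.035,1],
  [0.328,-0.213,-0.071,-0.089,-0.237,-0.035,1],
  [0.328,-0.213,-0.071,-0.089,-0.237,-0.035,1],
])

```text
time_s: 1.23
ee_pos: [501.3, 332.5, 163.4]
ee_rot: [180.0, 29.9, 156.9]
force: [-1.0, -0.4, 0.2]
gripper_width: 90.9
gripper_force: 0.0
```

```bash
python3 - <<'E'
from h import *
from workcell import env
apply([.3,-.21,-.03,-.09,-.23,-.03]); apply([0.328,-0.213,-0.071,-0.089,-0.237,-0.035])
p,R=cmd(); print(p,R.as_euler("xyz",degrees=True))
s=env.state(); np.set_printoptions(suppress=True,precision=3)
print(s["qpos"],s["ee_pos"],s["ee_rot"])
q=s["qpos"]
for s4 in(1,-1):
  for s6 in (1,-1):
    M=Ro.from_euler("ZYZYZ",[q[0],q[1]+q[2],s4*q[3],q[4],s6*q[5]+90],degrees=True); print(s4,s6,M.as_euler("xyz",degrees=True))
R=tool(spat(-23),30); g=np.array([492.9,335.6,70]); t=g+18.8*R.as_matrix()[:,2]
print("descend row",row(t+[0,0,0.6],R).round(3))
E
```

```text
[501.306 332.154 163.476] [-179.98542475   29.99819795  156.98443967]
[ 47.657  18.79  103.881 -36.327  52.645   2.082] [501.312 332.519 163.355] [179.965  29.932 156.904]Traceback (most recent call last):
  File "<stdin>", line 10, in <module>
  File "scipy/spatial/transform/_rotation.pyx", line 1413, in scipy.spatial.transform._rotation.Rotation.from_euler
ValueError: Expected axis specification to be a non-empty string of upto 3 characters, got ZYZYZ
```

```bash
cat >> h.py <<'E'
def fkR(q,s4=1,s6=1):
    return Ro.from_euler("ZYZ",[q[0],q[1]+q[2],s4*q[3]],degrees=True)*Ro.from_euler("YZ",[q[4],s6*q[5]+90],degrees=True)
E
python3 - <<'E'
from h import *
from workcell import env
q=env.state()["qpos"]
for s4 in(1,-1):
  for s6 in (1,-1): print(s4,s6,fkR(q,s4,s6).as_euler("xyz",degrees=True))
R=tool(spat(-23),30); g=np.array([492.9,335.6,70]); t=g+18.8*R.as_matrix()[:,2]
print("descend row",row(t+[0,0,0.6],R).round(3))
E
```

```text
1 1 [179.96511158  29.93221624 156.90364001]
1 -1 [-177.64021735   29.84766723  161.70686198]
-1 1 [-177.64021735  -29.84766723  113.60715219]
-1 -1 [179.96511158 -29.93221624 118.41037417]
descend row [ 0.    -0.    -0.218  0.    -0.     0.   ]
```

>>> send_rows([
  [0,0,-0.06,0,0,0,1],
  [0,0,-0.12,0,0,0,1],
  [0,0,-0.17,0,0,0,1],
  [0,0,-0.218,0,0,0,1],
  [0,0,-0.218,0,0,0,1],
  [0,0,-0.218,0,0,0,1],
])

```text
time_s: 1.98
ee_pos: [501.6, 333.6, 55.8]
ee_rot: [179.8, 30.0, 157.0]
force: [0.5, 0.2, 1.2]
gripper_width: 91.0
gripper_force: 0.0
```

```bash
cat > kin.py <<'E'
from h import *
from scipy.optimize import least_squares
def fk(q,k):
    z0,a1,d,L2,a3,L3,L6=k; R=fkR(q)
    A=Ro.from_euler("ZY",[q[0],q[1]],degrees=True); B=Ro.from_euler("ZY",[q[0],q[1]+q[2]],degrees=True)
    p=np.array([0,0,z0])+Ro.from_euler("z",q[0],degrees=True).apply([a1,d,0])+A.apply([0,0,L2])+B.apply([a3,0,L3])+R.apply([0,0,L6])
    return p,R
LO=np.array([-177.97,-48.28,12.27,-77.06,2.81,-146.56]);HI=np.array([177.97,115.42,149.76,257.06,150.46,146.56])
def ik(p,R,k,q0):
    def e(q):
        P,M=fk(q,k); return np.r_[P-p,100*(R*M.inv()).as_rotvec()]
    r=least_squares(e,q0,x_scale=10); return r.x,np.abs(r.fun).max()
E
python3 - <<'E'
from kin import *
from workcell import env
np.set_printoptions(suppress=True,precision=2)
apply([0,0,-.218,0,0,0])
s=env.state(); print(s["qpos"],s["ee_pos"],s["force"])
D=[([69.844,18.312,89.639,0,72.044,-1.146],[187.306,543.654,213.976]),([6.98438144e+01,1.83492301e+01,8.96986640e+01,-4.70574272e-04,7.20433242e+01,-1.14679169e+00],[187.14909058,543.22545216,213.19689172]),([47.657,18.79,103.881,-36.327,52.645,2.082],[501.312,332.519,163.355]),(list(s["qpos"]),list(s["ee_pos"]))]
json.dump(D,open("data.json","w"))
r=least_squares(lambda k:np.concatenate([fk(q,k)[0]-p for q,p in D]),[300,0,11,400,0,400,200])
print(r.x,r.fun)
E
```

```text
[ 47.74  26.48 110.83 -45.48  41.44  15.32] [501.56 333.59  55.83] [0.45 0.18 1.19]
[140.28  -0.    11.5  591.81  25.2  417.   335.66] [-0.  0. -0.  0. -0.  0.  0. -0.  0. -0.  0. -0.]
```

>>> send_rows([
  [0,0,0,0,0,0,0.2],
  [0,0,0,0,0,0,-0.6],
  [0,0,0,0,0,0,-0.8],
  [0,0,0,0,0,0,-0.8],
  [0,0,0,0,0,0,-0.8],
  [0,0,0,0,0,0,-0.8],
  [0,0,0,0,0,0,-0.8],
  [0,0,0,0,0,0,-0.8],
])

```text
time_s: 2.98
ee_pos: [501.4, 332.4, 54.5]
ee_rot: [180.0, 30.0, 157.0]
force: [-0.1, 0.9, -0.5]
gripper_width: 19.8
gripper_force: 40.0
```

```bash
python3 - <<'E'
from kin import *
from workcell import env, eyes
np.set_printoptions(suppress=True,precision=2)
s=env.state(); print(s["qpos"],s["ee_pos"],s["ee_rot"],s["force"])
D=json.load(open("data.json"));D.append((list(s["qpos"]),list(s["ee_pos"])));json.dump(D,open("data.json","w"))
f=eyes.grab_frame("side");cv2.imwrite("pics/g.png",cv2.resize(f["pixels"][100:220,140:300,::-1],None,fx=4,fy=4))
E
```

```text
[ 47.67  26.56 110.94 -45.54  41.37  15.37] [501.4  332.41  54.48] [179.98  30.   156.98] [-0.1   0.94 -0.53]
```

View pics/g.png

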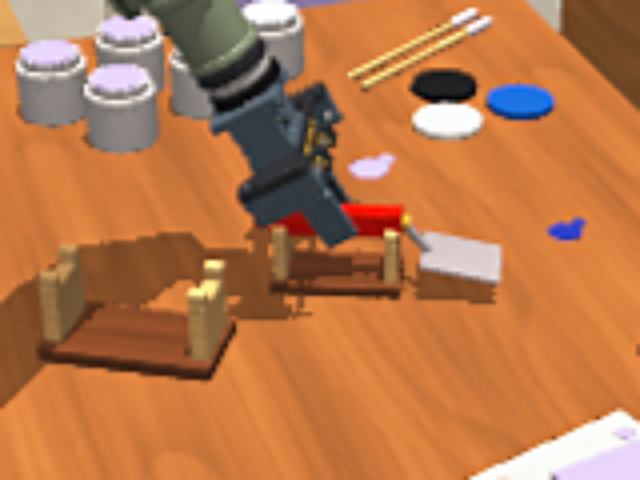

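The gripper holds the handle mid-length, 19.8 wide, and the spatula still lies level in its rest. Next I check by IK that the slide, flip and return are feasible.

```bash
cat > plan.py <<'E'
from kin import *
np.set_printoptions(suppress=True,precision=3,linewidth=150)
D=json.load(open("data.json"))
K=least_squares(lambda k:np.concatenate([fk(q,k)[0]-p for q,p in D]),[140,0,11,590,25,417,335]).x
O=np.array([614.6,-147.4,0]);YB=-73.67;B=Ro.from_euler("z",YB,degrees=True)
E0=np.array([162.5,0,-46.8]); GO=np.array([9.0,0,-15.6]); SL=11.3
def pose(xb,yb,z,pitch,yaw=YB,E=None):
    Rs=spat(yaw,pitch); S=O+B.apply([xb,yb,z])-Rs.apply(E0 if E is None else E)
    return S+Rs.apply(GO),tool(Rs,30)
def edge(a,Dn=26,dz=0): # blade slope a deg -> edge (xb,z)
    r=np.radians(a);u=np.array([np.cos(r),-np.sin(r)]);n=np.array([-np.sin(r),-np.cos(r)])
    F=np.array([-10*np.sin(r),12]) if a<=90 else np.array([0,20])+8*u+10*n
    return F-Dn*u+2*n+[0,dz]
E
python3 - <<'E'
from plan import *
print(K)
q=np.array(D[-1][0]); 
p0,R0=cmd(); 
via=[(p0+[0,0,70],R0)]
for i in range(1,6): 
    w=i/5; a,b=p0+[0,0,70],pose(-125,15,50,-2)
    via.append((a+(b[0]-a)*w,spat(-23-50.67*w,-2*w)and tool(spat(-23-50.67*w,-2*w),30)))
for x in(-125,-75,-26): via.append(pose(x,15,12,-2))
for a in np.linspace(9.3,105,10): x,z=edge(a); via.append(pose(x,15,z,a-SL))
for p,R in via:
    qn,e=ik(p,R,K,q); print(p.round(0),qn.round(1),"dq",(qn-q).round(1),"err",round(e,2),"" if ((qn>LO)&(qn<HI)).all() else "RANGE"); q=qn
E
```

```text
[140.284  -0.004  11.498 591.815  25.202 416.999 335.657]
[501. 332. 124.] [ 47.7  21.3 106.7 -39.1  48.4   6.3] dq [-0.  -5.3 -4.2  6.4  7.1 -9.1] err 0.0 
[511. 291. 115.] [ 44.9  22.4 106.9 -39.5  51.2  13.5] dq [-2.8  1.1  0.2 -0.4  2.7  7.2] err 0.0 
[521. 249. 105.] [ 41.6  23.7 106.6 -39.2  53.8  19.7] dq [-3.3  1.3 -0.3  0.3  2.7  6.3] err 0.0 
[531. 208.  95.] [ 37.9  25.3 105.8 -38.4  56.4  25.3] dq [-3.7  1.6 -0.8  0.7  2.6  5.5] err 0.0 
[541. 166.  86.] [ 33.9  27.1 104.6 -37.3  59.   30.1] dq [-4.1  1.8 -1.2  1.1  2.6  4.9] err 0.0 
[550. 125.  76.] [ 29.4  29.1 102.8 -35.9  61.5  34.4] dq [-4.4  2.  -1.7  1.4  2.6  4.3] err 0.0 
[550. 125.  38.] [ 29.4  31.9 104.7 -37.6  57.8  37.7] dq [-0.   2.8  1.9 -1.6 -3.8  3.3] err 0.0 
[564.  77.  38.] [ 24.6  31.2 106.1 -39.8  55.1  35.1] dq [-4.9 -0.7  1.4 -2.2 -2.7 -2.5] err 0.0 
[578.  30.  38.] [ 19.6  30.9 106.9 -41.8  52.6  32.4] dq [-4.9 -0.4  0.8 -2.  -2.5 -2.8] err 0.0 
[578.  32.  40.] [ 19.8  30.7 106.8 -41.6  52.9  32.3] dq [ 0.2 -0.2 -0.1  0.2  0.3 -0.1] err 0.0 
[580.  25.  73.] [ 13.5  26.  103.9 -27.4  52.4  14.
[... 170 characters left out ...]
31.] [ -1.5  23.   95.   -0.1  62.  -17.7] dq [ -7.7  -0.4  -4.9  12.7   6.5 -14.8] err 0.0 
[595. -26. 155.] [ -9.   24.7  89.4  10.1  70.7 -29. ] dq [ -7.5   1.7  -5.6  10.2   8.8 -11.3] err 0.0 
[602. -52. 173.] [-15.8  28.2  83.3  18.   80.7 -37. ] dq [-6.9  3.5 -6.1  8.  10.  -8. ] err 0.0 
[611. -82. 186.] [-21.8  33.1  76.7  24.5  91.1 -42.2] dq [-5.9  4.9 -6.6  6.5 10.4 -5.2] err 0.0 
[ 620. -113.  193.] [-26.7  39.1  69.8  30.2 101.3 -45.1] dq [-4.9  6.  -6.9  5.7 10.3 -2.9] err 0.0 
[ 630. -145.  195.] [-30.5  45.8  62.7  35.9 111.2 -45.9] dq [-3.9  6.7 -7.1  5.7  9.9 -0.8] err 0.0 
[ 639. -176.  192.] [-33.5  52.9  55.6  42.2 120.6 -44.7] dq [-3.   7.1 -7.1  6.3  9.3  1.2] err 0.0
```

```bash
python3 - <<'E'
from plan import *
p0,R0=cmd();a=p0+[0,0,70];b=pose(-125,15,32,-2)
for w in np.linspace(0,1,6): print(row(a+(b[0]-a)*w,tool(spat(-23-50.67*w,-2*w),30)).round(3))
E
```

```text
[ 0.    0.    0.14  0.   -0.    0.  ]
[ 0.02  -0.083  0.113 -0.003 -0.006 -0.169]
[ 0.039 -0.166  0.087 -0.007 -0.011 -0.337]
[ 0.059 -0.249  0.06  -0.012 -0.016 -0.506]
[ 0.079 -0.331  0.033 -0.019 -0.02  -0.675]
[ 0.098 -0.414  0.007 -0.026 -0.023 -0.844]
```

>>> send_rows([
  [0,0,0.05,0,0,0,-0.8],
  [0,0,0.1,0,0,0,-0.8],
  [0,0,0.14,0,0,0,-0.8],
  [0.01,-0.041,0.14,0,0,-0.084,-0.8],
  [0.02,-0.083,0.14,0,0,-0.169,-0.8],
  [0.03,-0.125,0.14,0,-0.01,-0.253,-0.8],
  [0.039,-0.166,0.13,-0.007,-0.011,-0.337,-0.8],
  [0.049,-0.208,0.12,-0.01,-0.013,-0.42,-0.8],
  [0.059,-0.249,0.11,-0.012,-0.016,-0.506,-0.8],
  [0.069,-0.29,0.09,-0.015,-0.018,-0.59,-0.8],
  [0.079,-0.331,0.07,-0.019,-0.02,-0.675,-0.8],
  [0.089,-0.373,0.04,-0.022,-0.021,-0.76,-0.8],
  [0.098,-0.414,0.007,-0.026,-0.023,-0.844,-0.8],
  [0.098,-0.414,0.007,-0.026,-0.023,-0.844,-0.8],
  [0.098,-0.414,0.007,-0.026,-0.023,-0.844,-0.8],
  [0.098,-0.414,0.007,-0.026,-0.023,-0.844,-0.8],
])

```text
time_s: 5.03
ee_pos: [550.3, 126.0, 58.6]
ee_rot: [179.9, 32.0, 106.4]
force: [0.2, -0.6, -0.0]
gripper_width: 20.0
gripper_force: 40.0
```

```bash
cp cmd.json cmd_rest.json; python3 - <<'E'
from plan import *
from workcell import env, eyes
apply([0.098,-0.414,0.007,-0.026,-0.023,-0.844])
s=env.state(); p,R=cmd(); print("cmd",p,"meas",s["ee_pos"],s["ee_rot"],R.as_euler("xyz",degrees=True),"F",s["force"])
fs={n:eyes.grab_frame(n) for n in("side","top")}
for n,f in fs.items(): np.savez(n+"1.npz",**f)
# blade plane relative to expected spatula frame
Rs=spat(YB,-2); S=s["ee_pos"]-Rs.apply(GO)
for n,g in fs.items():
    Q=cloud(g).reshape(-1,3);C=cv2.cvtColor(g["pixels"],cv2.COLOR_RGB2HSV).reshape(-1,3)
    L=Rs.inv().apply(Q-S)
    m=(L[:,0]>92)&(L[:,0]<155)&(abs(L[:,1])<28)&(L[:,2]>-58)&(L[:,2]<-15)&(C[:,1]<80)
    A=np.c_[L[m,0]-163,L[m,1],np.ones(m.sum())];k,*_=np.linalg.lstsq(A,L[m,2],rcond=None)
    print(n,m.sum(),"slope",np.degrees(np.arctan(k[:2])),"tip top z",k[2])
f=fs["side"];cv2.imwrite("pics/s1.png",cv2.resize(f["pixels"][130:280,180:380,::-1],None,fx=4,fy=4))
E
```

```text
cmd [550.306 125.154  57.976] meas [550.312 125.974  58.56 ] [179.935  31.985 106.369] [-179.979   32.014  106.343] F [ 0.177 -0.6   -0.035]
side 206 slope [-12.173   0.199] tip top z -46.3908124196341
top 352 slope [-10.418  -0.341] tip top z -43.658949599452356
```

View pics/s1.png

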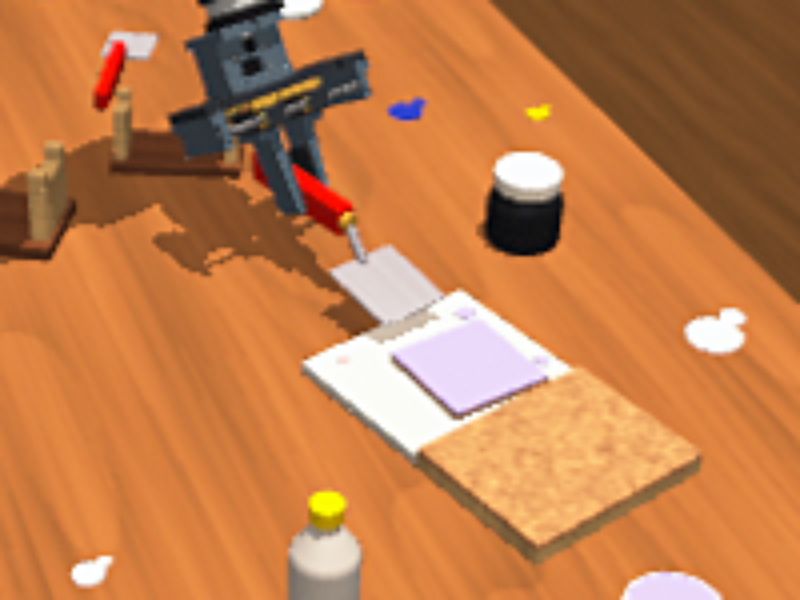

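The spatula is held in line above the deck, blade at crop (385,285), and the tile is clear ahead at (470,365). Next I feel for the deck.

>>> send_rows([
  [0,0,-0.015,0,0,0,-0.8],
  [0,0,-0.03,0,0,0,-0.8],
  [0,0,-0.03,0,0,0,-0.8],
  [0,0,-0.03,0,0,0,-0.8],
  [0,0,-0.03,0,0,0,-0.8],
])

```text
time_s: 5.75
ee_pos: [550.4, 125.2, 43.1]
ee_rot: [180.0, 32.0, 106.3]
force: [1.2, -0.7, -2.0]
gripper_width: 19.9
gripper_force: 40.0
```

>>> send_rows([
  [0,0,-0.003,0,0,0,-0.8],
  [0,0,-0.003,0,0,0,-0.8],
  [0,0,-0.003,0,0,0,-0.8],
])

```text
time_s: 6.12
ee_pos: [550.3, 125.1, 41.5]
ee_rot: [-180.0, 32.0, 106.3]
force: [-0.6, -0.1, -0.6]
gripper_width: 19.9
gripper_force: 40.0
```

>>> send_rows([
  [0,0,-0.002,0,0,0,-0.8],
  [0,0,-0.002,0,0,0,-0.8],
  [0,0,-0.002,0,0,0,-0.8],
])

```text
time_s: 6.5
ee_pos: [550.3, 125.1, 40.5]
ee_rot: [-180.0, 32.0, 106.3]
force: [-0.2, 0.4, -0.8]
gripper_width: 19.9
gripper_force: 40.0
```

>>> send_rows([
  [0,0,-0.002,0,0,0,-0.8],
  [0,0,-0.002,0,0,0,-0.8],
  [0,0,-0.002,0,0,0,-0.8],
])

```text
time_s: 6.88
ee_pos: [550.3, 125.2, 39.5]
ee_rot: [-180.0, 32.0, 106.3]
force: [0.5, 0.2, -1.1]
gripper_width: 20.0
gripper_force: 40.0
```

>>> send_rows([
  [0,0,-0.002,0,0,0,-0.8],
  [0,0,-0.002,0,0,0,-0.8],
  [0,0,-0.002,0,0,0,-0.8],
])

```text
time_s: 7.25
ee_pos: [550.3, 125.2, 38.5]
ee_rot: [-180.0, 32.0, 106.3]
force: [0.3, -1.2, -1.6]
gripper_width: 19.9
gripper_force: 40.0
```

```bash
cat > st.py <<'E'
from workcell import env
import numpy as np
s=env.state();print(s["ee_pos"].round(2),"F",s["force"].round(2),"T",s["torque"].round(3))
E
python3 st.py
```

```text
[550.3  125.17  38.48] F [ 0.3  -1.24 -1.61] T [0.394 0.186 0.013]
```

>>> send_rows([
  [0,0,-0.001,0,0,0,-0.8],
  [0,0,-0.001,0,0,0,-0.8],
  [0,0,-0.001,0,0,0,-0.8],
])

```text
time_s: 7.62
ee_pos: [550.3, 125.2, 38.0]
ee_rot: [-180.0, 32.0, 106.3]
force: [0.0, 0.6, -1.6]
gripper_width: 19.8
gripper_force: 40.0
```

```bash
python3 st.py
```

```text
[550.31 125.15  37.99] F [ 0.    0.58 -1.63] T [0.447 0.182 0.044]
```

>>> send_rows([
  [0,0,-0.001,0,0,0,-0.8],
  [0,0,-0.001,0,0,0,-0.8],
  [0,0,-0.001,0,0,0,-0.8],
])

```text
time_s: 8.0
ee_pos: [550.3, 125.2, 37.5]
ee_rot: [-180.0, 32.0, 106.3]
force: [-1.1, -0.0, -2.2]
gripper_width: 19.8
gripper_force: 40.0
```

```bash
python3 st.py
```

```text
[550.3  125.16  37.45] F [-1.08 -0.03 -2.16] T [0.451 0.154 0.011]
```

>>> send_rows([
  [0,0,-0.0015,0,0,0,-0.8],
  [0,0,-0.0015,0,0,0,-0.8],
  [0,0,-0.0015,0,0,0,-0.8],
])

```text
time_s: 8.38
ee_pos: [550.4, 125.1, 36.9]
ee_rot: [-180.0, 32.0, 106.3]
force: [-1.0, 0.8, 1.5]
gripper_width: 20.3
gripper_force: 40.0
```

```bash
python3 st.py
```

```text
[550.38 125.14  36.94] F [-1.05  0.82  1.47] T [ 0.065  0.156 -0.052]
```

>>> send_rows([
  [0,0,-0.001,0,0,0,-0.8],
  [0,0,-0.001,0,0,0,-0.8],
  [0,0,-0.001,0,0,0,-0.8],
])

```text
time_s: 8.75
ee_pos: [550.4, 125.2, 36.6]
ee_rot: [180.0, 32.0, 106.3]
force: [-1.5, 2.3, 3.7]
gripper_width: 20.0
gripper_force: 40.0
```

```bash
python3 st.py
```

```text
[550.42 125.21  36.6 ] F [-1.48  2.31  3.69] T [-0.39   0.084 -0.2  ]
```

>>> send_rows([
  [0,0,0.0015,0,0,0,-0.8],
  [0.0028,-0.0096,0.0015,0,0,0,-0.8],
  [0.0056,-0.0192,0.0015,0,0,0,-0.8],
  [0.0084,-0.0288,0.0015,0,0,0,-0.8],
  [0.0112,-0.0384,0.0015,0,0,0,-0.8],
  [0.014,-0.048,0.0015,0,0,0,-0.8],
  [0.0168,-0.0576,0.0015,0,0,0,-0.8],
])

```text
time_s: 9.62
ee_pos: [558.7, 96.1, 36.9]
ee_rot: [-180.0, 32.0, 106.3]
force: [-1.1, 3.3, 2.3]
gripper_width: 19.5
gripper_force: 40.0
```

```bash
python3 st.py; python3 - <<'E'
from plan import *
for r in ([0,0,-.0305-0.005],): pass
apply([0,0,(36.226-cmd()[0][2])/500,0,0,0]); apply([0.0168,-0.0576,0.0015,0,0,0]); print(cmd()[0])
E
```

```text
[558.65  96.14  36.9 ] F [-1.1   3.33  2.26] T [ 0.139  0.158 -0.078]
[558.706  96.354  36.976]
```

>>> send_rows([
  [0.0028,-0.0096,0.0003,0,0,0,-0.8],
  [0.0056,-0.0192,0.0003,0,0,0,-0.8],
  [0.0084,-0.0288,0.0003,0,0,0,-0.8],
  [0.0112,-0.0384,0.0003,0,0,0,-0.8],
  [0.014,-0.048,0.0003,0,0,0,-0.8],
  [0.0168,-0.0576,0.0003,0,0,0,-0.8],
  [0.0196,-0.0672,0.0003,0,0,0,-0.8],
])

```text
time_s: 10.5
ee_pos: [568.5, 62.4, 37.0]
ee_rot: [-180.0, 32.0, 106.3]
force: [-0.1, 2.9, 1.2]
gripper_width: 19.6
gripper_force: 40.0
```

```bash
python3 st.py; python3 - <<'E'
from plan import *
from workcell import eyes
apply([0.0196,-0.0672,0.0003,0,0,0]); print(cmd()[0])
f=eyes.grab_frame("side");cv2.imwrite("pics/s2.png",cv2.resize(f["pixels"][170:270,220:360,::-1],None,fx=5,fy=5))
f=eyes.grab_frame("top");np.savez("top2.npz",**f)
hsv=cv2.cvtColor(f["pixels"],cv2.COLOR_RGB2HSV);H,S,V=[hsv[:,:,i].astype(int) for i in range(3)]
m=(H>125)&(H<160)&(S>13)&(V>120);m[:, :240]=0;m[:,350:]=0
b=blob(m,292,167);vs,us=np.nonzero(b);w=cast(f,np.c_[us,vs],24);print(b.sum(),rect(w)); 
c=np.r_[rect(w)[0],24]; print("tile in board",B.inv().apply(c-O))
E
```

```text
[568.52  62.37  37.04] F [-0.1   2.9   1.16] T [0.455 0.184 0.054]
[568.506  62.754  37.126]
866 (array([614.4, -97.3]), array([100.5,  91.6]), 16.71)
tile in board [-48.135  13.895  24.   ]
```

View pics/s2.png

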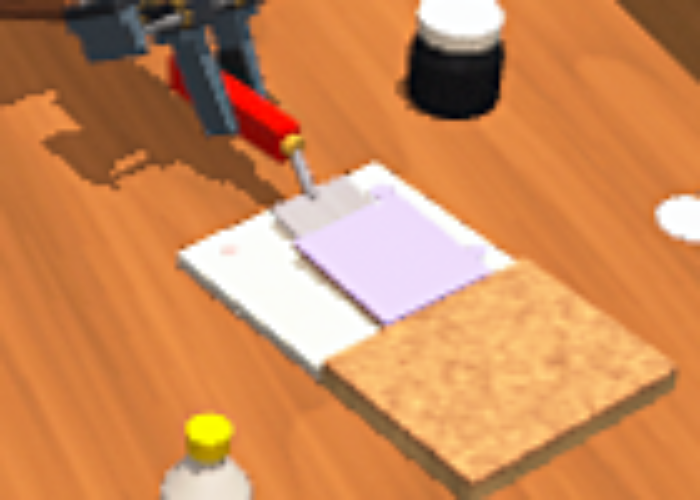

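The tile has slid square to the step (crop (440,255)), its near edge is raised, and the blade is about 35 mm under it at (330,200). I push on.

>>> send_rows([
  [0.0028,-0.0096,0,0,0,0,-0.8],
  [0.0056,-0.0192,0,0,0,0,-0.8],
  [0.0084,-0.0288,0,0,0,0,-0.8],
  [0.0112,-0.0384,0,0,0,0,-0.8],
  [0.014,-0.048,0,0,0,0,-0.8],
  [0.0168,-0.0576,0,0,0,0,-0.8],
  [0.0185,-0.0634,0,0,0,0,-0.8],
  [0.0185,-0.0634,0,0,0,0,-0.8],
])

```text
time_s: 11.6
ee_pos: [577.7, 30.6, 37.1]
ee_rot: [-180.0, 32.0, 106.3]
force: [0.7, -0.3, -0.7]
gripper_width: 19.6
gripper_force: 40.0
```

```bash
python3 st.py; sed -i 's/-46.8\])/-46.3])/' plan.py; python3 - <<'E'
from plan import *
apply([0.0185,-0.0634,0,0,0,0]); p,R=cmd(); print(p)
Rs=spat(YB,-2); e=B.inv().apply(p-Rs.apply(GO)+Rs.apply(E0)-O); print("edge in board",e)
c=None
al=[9.3,11,15,20.5,29,38,47,56,64,73,82,90,98,106]
p1=None
q=cmd()
for i,a in enumerate(al):
    x,z=edge(a,27); P=pose(x,e[1],z,a-SL)
    print(a,row(*P,q=q).round(4).tolist())
    if a==56: q=P; print("new call")
E
```

```text
[577.71  30.56  37.09] F [ 0.69 -0.28 -0.73] T [0.3   0.05  0.085]
[577.756  31.054  37.126]
edge in board [-27.136  14.818  11.802]
9.3 [-0.0008, 0.0028, 0.0052, 0.0003, -0.0002, -0.0]
11 [-0.0005, 0.0016, 0.0159, 0.0275, 0.0077, -0.0]
15 [0.0007, -0.0024, 0.0409, 0.0915, 0.0265, -0.0]
20.5 [0.0031, -0.0106, 0.0746, 0.1794, 0.0523, -0.0001]
29 [0.0086, -0.0293, 0.1243, 0.3154, 0.0921, -0.0001]
38 [0.0167, -0.0568, 0.1726, 0.4593, 0.1343, -0.0001]
47 [0.0268, -0.0915, 0.2155, 0.6033, 0.1765, -0.0001]
56 [0.0388, -0.1325, 0.2519, 0.7472, 0.2186, -0.0001]
new call
64 [0.012, -0.041, 0.0261, 0.128, 0.0375, 0.0]
73 [0.0267, -0.0911, 0.0478, 0.2719, 0.0797, 0.0]
82 [0.0423, -0.1443, 0.0608, 0.4159, 0.1218, 0.0]
90 [0.0566, -0.1931, 0.065, 0.5438, 0.1593, 0.0]
98 [0.0704, -0.2402, 0.0649, 0.6718, 0.1968, 0.0]
106 [0.084, -0.2868, 0.058, 0.7997, 0.2343, 0.0]
```

>>> send_rows([
  [-0.0008,0.0028,0.0052,0,0,0,-0.8],
  [-0.0005,0.0016,0.0159,0.0275,0.0077,0,-0.8],
  [0.0007,-0.0024,0.0409,0.0915,0.0265,0,-0.8],
  [0.0031,-0.0106,0.0746,0.1794,0.0523,0,-0.8],
  [0.0075,-0.0255,0.1243,0.3154,0.0921,0,-0.8],
  [0.015,-0.051,0.1726,0.4593,0.1343,0,-0.8],
  [0.0251,-0.0857,0.2155,0.6033,0.1765,0,-0.8],
  [0.0371,-0.1267,0.2519,0.7472,0.2186,0,-0.8],
])

```text
time_s: 12.6
ee_pos: [596.3, -32.4, 165.0]
ee_rot: [179.9, -15.0, 106.5]
force: [0.5, -0.5, -3.1]
gripper_width: 19.9
gripper_force: 40.0
```

>>> send_rows([
  [0.012,-0.041,0.0261,0.128,0.0375,0,-0.8],
  [0.0267,-0.0911,0.0478,0.2719,0.0797,0,-0.8],
  [0.0423,-0.1443,0.0608,0.4159,0.1218,0,-0.8],
  [0.0572,-0.195,0.065,0.5438,0.1593,0,-0.8],
  [0.0721,-0.246,0.0649,0.6718,0.1968,0,-0.8],
  [0.0868,-0.2964,0.058,0.7997,0.2343,0,-0.8],
  [0.0868,-0.2964,0.058,0.7997,0.2343,0,-0.8],
  [0.0868,-0.2964,0.058,0.7997,0.2343,0,-0.8],
  [0.0868,-0.2964,0.058,0.7997,0.2343,0,-0.8],
])

```text
time_s: 13.72
ee_pos: [639.8, -179.3, 194.5]
ee_rot: [179.7, -64.5, 106.7]
force: [0.5, 0.1, -1.1]
gripper_width: 19.6
gripper_force: 40.0
```

```bash
python3 st.py; python3 - <<'E'
from plan import *
from workcell import eyes
apply([0.0371,-0.1267,0.2519,0.7472,0.2186,0]);apply([0.0868,-0.2964,0.058,0.7997,0.2343,0]); print(cmd()[0])
f=eyes.grab_frame("side");cv2.imwrite("pics/s3.png",cv2.resize(f["pixels"][120:300,180:400,::-1],None,fx=3.3,fy=3.3))
E
```

```text
[ 639.82 -179.26  194.53] F [ 0.5   0.1  -1.09] T [-0.731 -0.195  0.021]
[ 639.706 -180.496  192.076]
```

View pics/s3.png

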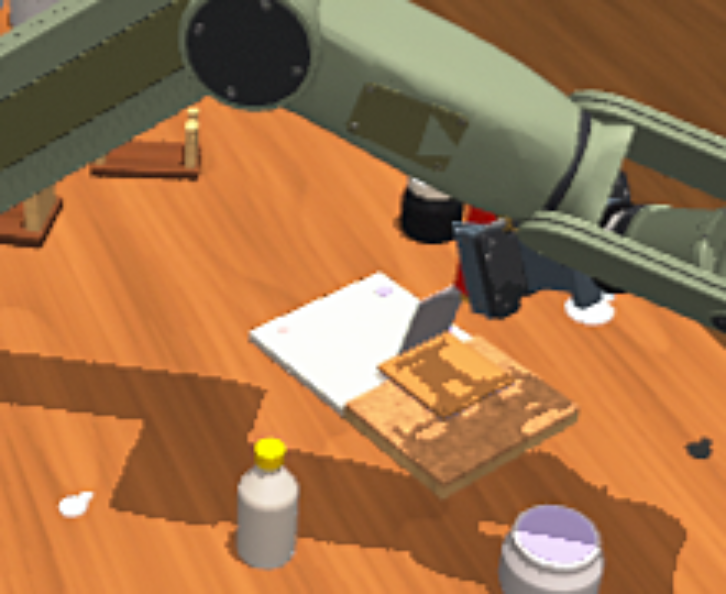

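The tile lies bare side up on the cork at crop (450,370), and the blade stands behind it at (430,320). Now I retreat and return the spatula to the rest.

```bash
python3 - <<'E'
from plan import *
from workcell import env
c0=cmd(); q=c0; qj=env.state()["qpos"]
W=[]
for t in np.linspace(0,1,3)[1:]: W.append(("A",pose(-12-28*t,14.8,40+40*t,94.7)))
for t in np.linspace(0,1,7)[1:]: W.append(("A",pose(-40-40*t,14.8,80+30*t,94.7-59.7*t)))
for t in np.linspace(0,1,5)[1:]: W.append(("B",pose(-80-45*t,14.8,110-20*t,35*(1-t))))
c=json.load(open("cmd_rest.json"));pr=np.array(c["p"]);Rr=Ro.from_rotvec(c["r"])
a=pose(-125,14.8,90,0)
for t in np.linspace(0,1,9)[1:]: W.append(("B",(a[0]+(pr+[0,0,70]-a[0])*t,tool(spat(YB+(-23-YB)*t,0),30))))
last="A"
for n,P in W:
    if n!=last: q=prev; last=n; print("--")
    qn,e=ik(*P,K,qj); print(row(*P,q=q).round(3).tolist(),"dq",abs(qn-qj).max().round(1),round(e,1),((qn>LO)&(qn<HI)).all(),P[0].round(0)); qj=qn; prev=P
print(pr)
E
```

```text
[-0.012, 0.042, 0.037, 0.0, 0.0, -0.0] dq 2.7 0.0 True [ 634. -160.  210.]
[-0.02, 0.068, 0.077, 0.0, 0.0, -0.0] dq 1.9 0.0 True [ 630. -146.  230.]
[-0.039, 0.132, 0.097, -0.159, -0.046, -0.0] dq 7.6 0.0 True [ 620. -114.  241.]
[-0.058, 0.197, 0.108, -0.318, -0.093, -0.0] dq 7.9 0.0 True [611. -82. 246.]
[-0.077, 0.262, 0.11, -0.477, -0.14, -0.0] dq 8.1 0.0 True [601. -50. 247.]
[-0.095, 0.324, 0.102, -0.637, -0.186, -0.0] dq 8.1 0.0 True [592. -19. 243.]
[-0.112, 0.382, 0.086, -0.796, -0.233, -0.0] dq 7.6 0.0 True [584.  11. 235.]
[-0.128, 0.436, 0.062, -0.955, -0.28, -0.0] dq 9.1 0.0 True [576.  37. 223.]
--
[-0.015, 0.052, -0.046, -0.14, -0.041, 0.0] dq 10.3 0.0 True [568.  63. 200.]
[-0.029, 0.099, -0.096, -0.28, -0.082, 0.0] dq 11.9 0.0 True [561.  87. 175.]
[-0.041, 0.139, -0.149, -0.42, -0.123, -0.0] dq 12.5 0.0 True [555. 107. 149.]
[-0.051, 0.173, -0.205, -0.56, -0.164, 0.0] dq 12.1 0.0 True [550. 124. 121.]
[-0.063, 0.225, -0.204, -0.55, -0.195, 0.102] dq 2.9 0.0 True [544. 150. 121.]
[-0.075, 0.278, -0.203, -0.539, -0.225, 0.205] dq 2.8 0.0 True [538. 176. 122.]
[-0.088, 0.33, -0.202, -0.527, -0.255, 0.307] dq 2.7 0.0 True [532. 202. 122.]
[-0.1, 0.382, -0.201, -0.514, -0.285, 0.409] dq 2.7 0.0 True [526. 228. 123.]
[-0.112, 0.434, -0.2, -0.5, -0.314, 0.511] dq 2.8 0.0 True [520. 254. 123.]
[-0.125, 0.486, -0.199, -0.485, -0.343, 0.613] dq 3.1 0.0 True [514. 280. 124.]
[-0.137, 0.538, -0.198, -0.468, -0.372, 0.715] dq 3.3 0.0 True [507. 306. 124.]
[-0.149, 0.59, -0.197, -0.45, -0.4, 0.817] dq 3.6 0.0 True [501. 332. 124.]
[501.306 332.154  54.476]
```

>>> send_rows([
  [-0.012,0.042,0.037,0,0,0,-0.8],
  [-0.02,0.068,0.077,0,0,0,-0.8],
  [-0.039,0.132,0.097,-0.159,-0.046,0,-0.8],
  [-0.058,0.197,0.108,-0.318,-0.093,0,-0.8],
  [-0.077,0.262,0.11,-0.477,-0.14,0,-0.8],
  [-0.095,0.324,0.102,-0.637,-0.186,0,-0.8],
  [-0.112,0.382,0.086,-0.796,-0.233,0,-0.8],
  [-0.128,0.436,0.062,-0.955,-0.28,0,-0.8],
  [-0.128,0.436,0.062,-0.955,-0.28,0,-0.8],
])

```text
time_s: 14.9
ee_pos: [572.9, 43.4, 225.6]
ee_rot: [179.9, -5.0, 106.8]
force: [-0.3, -0.4, -1.2]
gripper_width: 19.5
gripper_force: 40.0
```

>>> send_rows([
  [-0.015,0.052,-0.046,-0.14,-0.041,0,-0.8],
  [-0.029,0.099,-0.096,-0.28,-0.082,0,-0.8],
  [-0.041,0.139,-0.149,-0.42,-0.123,0,-0.8],
  [-0.051,0.173,-0.205,-0.56,-0.164,0,-0.8],
  [-0.063,0.225,-0.204,-0.55,-0.195,0.102,-0.8],
  [-0.075,0.278,-0.203,-0.539,-0.225,0.205,-0.8],
  [-0.088,0.33,-0.202,-0.527,-0.255,0.307,-0.8],
  [-0.1,0.382,-0.201,-0.514,-0.285,0.409,-0.8],
  [-0.112,0.434,-0.2,-0.5,-0.314,0.511,-0.8],
  [-0.125,0.486,-0.199,-0.485,-0.343,0.613,-0.8],
  [-0.137,0.538,-0.198,-0.468,-0.372,0.715,-0.8],
  [-0.149,0.59,-0.197,-0.45,-0.4,0.817,-0.8],
  [-0.149,0.59,-0.197,-0.45,-0.4,0.817,-0.8],
  [-0.149,0.59,-0.197,-0.45,-0.4,0.817,-0.8],
  [-0.149,0.59,-0.197,-0.45,-0.4,0.817,-0.8],
])

```text
time_s: 16.77
ee_pos: [501.6, 331.6, 124.8]
ee_rot: [-180.0, 30.0, 156.9]
force: [-0.3, 0.3, -0.8]
gripper_width: 20.2
gripper_force: 40.0
```

```bash
python3 - <<'E'
from plan import *
from workcell import env,eyes
apply([-0.128,0.436,0.062,-0.955,-0.28,0]);apply([-0.149,0.59,-0.197,-0.45,-0.4,0.817])
c=json.load(open("cmd_rest.json"));pr=np.array(c["p"]);Rr=Ro.from_rotvec(c["r"])
s=env.state();print(s["ee_pos"],s["ee_rot"],s["time_s"],"cmd",cmd()[0]); print("to rest",row(pr,Rr).round(4).tolist())
# is the handle still square in the grip?
f=eyes.grab_frame("side");Q=cloud(f).reshape(-1,3);C=cv2.cvtColor(f["pixels"],cv2.COLOR_RGB2HSV).reshape(-1,3)
Rs=spat(-23,0);L=Rs.inv().apply(Q-(s["ee_pos"]-Rs.apply(GO)))
m=(L[:,0]>92)&(L[:,0]<155)&(abs(L[:,1])<28)&(L[:,2]>-65)&(L[:,2]<-10)&(C[:,1]<80)
A=np.c_[L[m,0]-163,L[m,1],np.ones(m.sum())];k,*_=np.linalg.lstsq(A,L[m,2],rcond=None)
print(m.sum(),"slope",np.degrees(np.arctan(k[:2])),"tip",k[2])
f=eyes.grab_frame("top");P=cloud(f)
L=B.inv().apply(P.reshape(-1,3)-O); m=(L[:,0]>-30)&(L[:,0]<145)&(abs(L[:,1])<85)&(L[:,2]>25)&(L[:,2]<45)
print("tile pts",m.sum(),np.median(L[m],0),np.percentile(L[m],[3,97],axis=0))
cv2.imwrite("pics/t4.png",cv2.resize(f["pixels"][120:250,130:370,::-1],None,fx=3.2,fy=3.2))
E
```

```text
[501.589 331.619 124.781] [-179.998   30.004  156.852] 16.775 cmd [501.206 332.504 124.576]
to rest [0.0002, -0.0007, -0.1402, -0.0, 0.0001, -0.0002]
117 slope [-11.704  -1.197] tip -46.05233253214235
tile pts 896 [31.739 15.873 29.498] [[-14.406 -29.726  25.385]
 [ 85.147  62.686  34.66 ]]
```

View pics/t4.png

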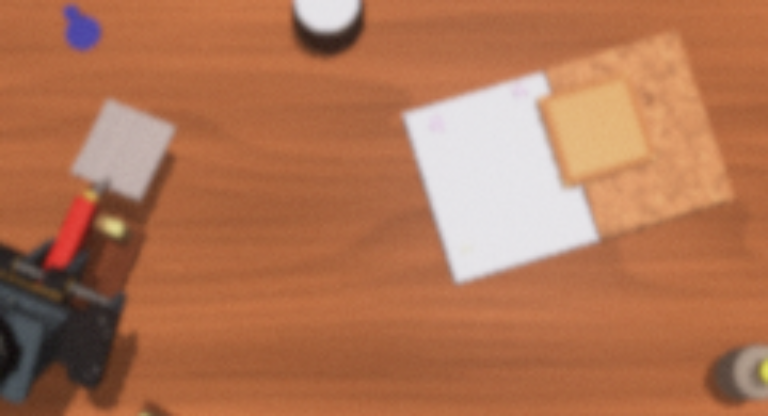

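Spatula is square above the rest at (110,160). The tile, bare side up, is on the pad at (597,132) and overhangs the step by roughly 10 mm. I measure its margin precisely.

```bash
python3 - <<'E'
from plan import *
from workcell import eyes
for n,g in (("top",(311,161)),("side",None)):
    f=eyes.grab_frame(n);hsv=cv2.cvtColor(f["pixels"],cv2.COLOR_RGB2HSV);H,S,V=[hsv[:,:,i].astype(int) for i in range(3)]
    # pixel of tile centre
    c=f["R"]@(O+B.apply([36,15,30]))+f["t"];u,v=int(f["fx"]*c[0]/c[2]+f["cx"]),int(f["fy"]*c[1]/c[2]+f["cy"])
    pk=f["R"]@(O+B.apply([115,0,20]))+f["t"];a,b=int(f["fx"]*pk[0]/pk[2]+f["cx"]),int(f["fy"]*pk[1]/pk[2]+f["cy"])
    t=np.median(hsv[v-4:v+5,u-4:u+5].reshape(-1,3),0);k=np.median(hsv[b-3:b+4,a-3:a+4].reshape(-1,3),0);print(n,u,v,t,k)
    m=(abs(H-t[0])<=4)&(abs(S-t[1])<14)&(abs(V-t[2])<18)
    m=cv2.morphologyEx(m.astype(np.uint8),cv2.MORPH_OPEN,np.ones((3,3)));bb=blob(m,u,v);vs,us=np.nonzero(bb)
    w=cast(f,np.c_[us,vs],30);r=rect(w);print(bb.sum(),r,"board",B.inv().apply(np.r_[r[0],30]-O))
    # step edge again, this view: white deck at z=12
    m=(S<45)&(V>140);d=O+B.apply([-100,-30,12]);c=f["R"]@d+f["t"];u,v=int(f["fx"]*c[0]/c[2]+f["cx"]),int(f["fy"]*c[1]/c[2]+f["cy"])
    bb=blob(m,u,v);vs,us=np.nonzero(bb);w=B.inv().apply(cast(f,np.c_[us,vs],12)-O);print("deck board extents",w.min(0),w.max(0))
    y=w[:,1]; print("step edge x at y -60:",np.percentile(w[(abs(y+60)<15),0],[0.5,99.5]))
E
```

```text
top 318 159 [ 17. 117. 227.] [ 13. 137. 215.]
617 (array([ 638.8, -171. ]), array([81.1, 80.4]), 16.32) board [29.452 16.588 30.   ]
deck board extents [-150.436  -90.558   12.   ] [ 0.714 90.273 12.   ]
step edge x at y -60: [-149.147    0.325]
side 315 232 [ 16. 167. 244.] [ 15. 146. 239.]
480 (array([ 637.8, -176.5]), array([94.7, 90.8]), 14.88) board [34.449 14.082 30.   ]
deck board extents [-147.791  -97.522   12.   ] [-0.987 88.384 12.   ]
step edge x at y -60: [-147.23    -6.518]
```

The tile centre is only about 30–34 mm beyond the step, right at the limit. I'll nudge it roughly 28 mm further with the blade's front edge, held just above the pad.

```bash
python3 - <<'E'
from plan import *
a=cmd();b=pose(-80,15,70,-2)
for t in np.linspace(0,1,9)[1:]:
    print(row(a[0]+(b[0]-a[0])*t,tool(spat(-23+(YB+23)*t,-2*t),30)).round(3).tolist())
d=pose(-35,15,22.2,-2); print("then",row(*pose(-60,15,40,-2),q=b).round(4).tolist(),row(*d,q=b).round(4).tolist())
print("push",row(*pose(12,15,22.2,-2),q=d).round(4).tolist())
E
```

```text
[0.015, -0.063, -0.007, -0.002, -0.004, -0.105]
[0.031, -0.125, -0.015, -0.004, -0.007, -0.211]
[0.046, -0.188, -0.022, -0.007, -0.011, -0.317]
[0.062, -0.251, -0.029, -0.01, -0.014, -0.422]
[0.077, -0.313, -0.037, -0.013, -0.016, -0.528]
[0.093, -0.376, -0.044, -0.017, -0.019, -0.633]
[0.108, -0.439, -0.051, -0.021, -0.021, -0.739]
[0.124, -0.501, -0.059, -0.026, -0.023, -0.844]
then [0.0112, -0.0384, -0.06, 0.0, 0.0, 0.0] [0.0253, -0.0864, -0.0956, 0.0, 0.0, 0.0]
push [0.0264, -0.0902, 0.0, 0.0, 0.0, 0.0]
```

>>> send_rows([
  [0.015,-0.063,-0.007,-0.002,-0.004,-0.105,-0.8],
  [0.031,-0.125,-0.015,-0.004,-0.007,-0.211,-0.8],
  [0.046,-0.188,-0.022,-0.007,-0.011,-0.317,-0.8],
  [0.062,-0.251,-0.029,-0.01,-0.014,-0.422,-0.8],
  [0.077,-0.313,-0.037,-0.013,-0.016,-0.528,-0.8],
  [0.093,-0.376,-0.044,-0.017,-0.019,-0.633,-0.8],
  [0.108,-0.439,-0.051,-0.021,-0.021,-0.739,-0.8],
  [0.124,-0.501,-0.059,-0.026,-0.023,-0.844,-0.8],
  [0.124,-0.501,-0.059,-0.026,-0.023,-0.844,-0.8],
  [0.124,-0.501,-0.059,-0.026,-0.023,-0.844,-0.8],
])

```text
time_s: 18.23
ee_pos: [563.1, 82.3, 94.9]
ee_rot: [-180.0, 32.0, 106.4]
force: [-0.7, 0.6, -1.6]
gripper_width: 20.0
gripper_force: 40.0
```

>>> send_rows([
  [0.0112,-0.0384,-0.05,0,0,0,-0.8],
  [0.0253,-0.0864,-0.0856,0,0,0,-0.8],
  [0.0253,-0.0864,-0.0956,0,0,0,-0.8],
  [0.0253,-0.0864,-0.0956,0,0,0,-0.8],
  [0.0253,-0.0864,-0.0956,0,0,0,-0.8],
  [0.0253,-0.0864,-0.0956,0,0,0,-0.8],
])

```text
time_s: 18.98
ee_pos: [576.2, 39.7, 47.9]
ee_rot: [179.9, 32.0, 106.3]
force: [-0.9, 0.1, -0.4]
gripper_width: 19.7
gripper_force: 40.0
```

```bash
python3 st.py; python3 - <<'E'
from plan import *
from workcell import eyes
apply([0.124,-0.501,-0.059,-0.026,-0.023,-0.844]);apply([0.0253,-0.0864,-0.0956,0,0,0]);print(cmd()[0],pose(-35,15,22.2,-2)[0])
f=eyes.grab_frame("side");cv2.imwrite("pics/s5.png",cv2.resize(f["pixels"][170:270,240:360,::-1],None,fx=6,fy=6))
E
```

```text
[576.21  39.67  47.93] F [-0.87  0.08 -0.43] T [ 0.42   0.143 -0.058]
[575.856  38.804  47.276] [575.72   38.652  47.524]
```

View pics/s5.png

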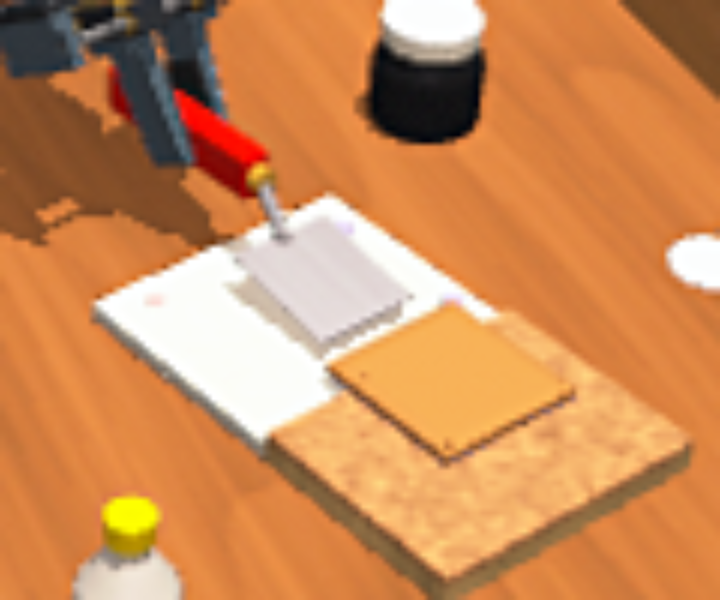

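The blade edge at (365,320) is level with the tile's overhanging edge at (390,335). I push gently.

>>> send_rows([
  [0.002,-0.007,0,0,0,0,-0.8],
  [0.004,-0.014,0,0,0,0,-0.8],
  [0.006,-0.0205,0,0,0,0,-0.8],
  [0.008,-0.0273,0,0,0,0,-0.8],
  [0.01,-0.034,0,0,0,0,-0.8],
  [0.012,-0.041,0,0,0,0,-0.8],
  [0.014,-0.0478,0,0,0,0,-0.8],
  [0.016,-0.0546,0,0,0,0,-0.8],
  [0.018,-0.0615,0,0,0,0,-0.8],
  [0.02,-0.068,0,0,0,0,-0.8],
  [0.022,-0.075,0,0,0,0,-0.8],
  [0.024,-0.082,0,0,0,0,-0.8],
  [0.0255,-0.087,0,0,0,0,-0.8],
  [0.0264,-0.0902,0,0,0,0,-0.8],
  [0.0264,-0.0902,0,0,0,0,-0.8],
])

```text
time_s: 20.9
ee_pos: [589.0, -6.5, 47.3]
ee_rot: [-180.0, 32.0, 106.3]
force: [0.4, 0.5, -1.4]
gripper_width: 19.7
gripper_force: 40.0
```

>>> send_rows([
  [-0.005,0.017,0,0,0,0,-0.8],
  [-0.012,0.04,0,0,0,0,-0.8],
  [-0.025,0.085,0.03,0,0,0,-0.8],
  [-0.04,0.135,0.1,0,0,0,-0.8],
  [-0.055,0.185,0.15,0,0,0,-0.8],
  [-0.055,0.185,0.15,0,0,0,-0.8],
  [-0.055,0.185,0.15,0,0,0,-0.8],
])

```text
time_s: 21.78
ee_pos: [560.9, 86.2, 121.6]
ee_rot: [-179.9, 32.0, 106.4]
force: [0.2, 0.5, -1.9]
gripper_width: 20.1
gripper_force: 40.0
```

```bash
python3 - <<'E'
from plan import *
from workcell import eyes
apply([0.0264,-0.0902,0,0,0,0]);apply([-.055,.185,.15,0,0,0])
c=json.load(open("cmd_rest.json"));pr=np.array(c["p"]);a=cmd()
for t in np.linspace(0,1,8)[1:]: print(row(a[0]+(pr+[0,0,70]-a[0])*t,tool(spat(YB+(-23-YB)*t,-2*(1-t)),30)).round(3).tolist())
f=eyes.grab_frame("top");hsv=cv2.cvtColor(f["pixels"],cv2.COLOR_RGB2HSV);H,S,V=[hsv[:,:,i].astype(int) for i in range(3)]
q=f["R"]@(O+B.apply([60,15,30]))+f["t"];u,v=int(f["fx"]*q[0]/q[2]+f["cx"]),int(f["fy"]*q[1]/q[2]+f["cy"])
m=(abs(H-17)<=4)&(abs(S-117)<14)&(abs(V-227)<18);m=cv2.morphologyEx(m.astype(np.uint8),cv2.MORPH_OPEN,np.ones((3,3)));bb=blob(m,u,v);vs,us=np.nonzero(bb)
w=cast(f,np.c_[us,vs],30);r=rect(w);print(bb.sum(),r,"board",B.inv().apply(np.r_[r[0],30]-O)); P=cloud(f)[bb];print("z",np.median(P[:,2]))
L=B.inv().apply(P-O);k=np.polyfit(L[:,0],L[:,2],1);print("tilt",np.degrees(k[0]))
E
```

```text
[-0.017, 0.07, 0.001, 0.005, 0.002, 0.12]
[-0.034, 0.141, 0.001, 0.009, 0.004, 0.241]
[-0.052, 0.211, 0.002, 0.013, 0.007, 0.362]
[-0.069, 0.281, 0.003, 0.017, 0.01, 0.482]
[-0.086, 0.351, 0.003, 0.02, 0.014, 0.603]
[-0.103, 0.422, 0.004, 0.023, 0.018, 0.724]
[-0.12, 0.492, 0.004, 0.026, 0.023, 0.844]
588 (array([ 647.1, -202.4]), array([80.1, 78.9]), 15.55) board [61.919 15.725 30.   ]
z 30.032325626888905
tilt 0.22041723448080414
```

The tile centre is now 62 mm beyond the step, flat. Returning the spatula.

>>> send_rows([
  [-0.017,0.07,0.001,0.005,0.002,0.12,-0.8],
  [-0.034,0.141,0.001,0.009,0.004,0.241,-0.8],
  [-0.052,0.211,0.002,0.013,0.007,0.362,-0.8],
  [-0.069,0.281,0.003,0.017,0.01,0.482,-0.8],
  [-0.086,0.351,0.003,0.02,0.014,0.603,-0.8],
  [-0.103,0.422,0.004,0.023,0.018,0.724,-0.8],
  [-0.12,0.492,0.004,0.026,0.023,0.844,-0.8],
  [-0.12,0.492,0.004,0.026,0.023,0.844,-0.8],
  [-0.12,0.492,0.004,0.026,0.023,0.844,-0.8],
  [-0.12,0.492,0.004,0.026,0.023,0.844,-0.8],
])

```text
time_s: 23.08
ee_pos: [501.8, 330.9, 123.7]
ee_rot: [-179.9, 30.0, 156.9]
force: [0.5, -0.2, -0.9]
gripper_width: 20.0
gripper_force: 40.0
```

```bash
python3 st.py; python3 - <<'E'
from plan import *
apply([-0.12,0.492,0.004,0.026,0.023,0.844])
c=json.load(open("cmd_rest.json"));pr=np.array(c["p"]);print(cmd()[0],pr,row(pr,Ro.from_rotvec(c["r"])).round(4).tolist())
E
```

```text
[501.81 330.9  123.73] F [ 0.51 -0.22 -0.89] T [ 0.183  0.454 -0.034]
[501.556 332.204 124.276] [501.306 332.154  54.476] [-0.0005, -0.0001, -0.1396, -0.0, 0.0001, -0.0002]
```

>>> send_rows([
  [-0.0005,0,-0.04,0,0,0,-0.8],
  [-0.0005,0,-0.08,0,0,0,-0.8],
  [-0.0005,0,-0.11,0,0,0,-0.8],
  [-0.0005,0,-0.13,0,0,0,-0.8],
  [-0.0005,0,-0.1376,0,0,0,-0.8],
  [-0.0005,0,-0.1376,0,0,0,-0.8],
  [-0.0005,0,-0.1376,0,0,0,-0.8],
  [-0.0005,0,-0.1394,0,0,0,-0.8],
  [-0.0005,0,-0.1394,0,0,0,-0.8],
])

```text
time_s: 24.2
ee_pos: [501.4, 332.4, 55.2]
ee_rot: [180.0, 30.0, 157.0]
force: [-3.1, 0.6, 3.0]
gripper_width: 19.8
gripper_force: 40.0
```

```bash
python3 st.py
```

```text
[501.43 332.37  55.22] F [-3.13  0.56  3.03] T [-0.067  0.217 -0.102]
```

>>> send_rows([
  [0,0,0,0,0,0,-0.4],
  [0,0,0,0,0,0,0],
  [0,0,0,0,0,0,0.5],
  [0,0,0,0,0,0,1],
  [0,0,0,0,0,0,1],
  [0,0,0,0,0,0,1],
  [0,0,0,0,0,0,1],
])

```text
time_s: 25.08
ee_pos: [501.3, 332.2, 54.6]
ee_rot: [180.0, 30.0, 157.0]
force: [-0.7, 1.2, -0.1]
gripper_width: 84.2
gripper_force: 0.0
```

>>> send_rows([
  [0,0,0.03,0,0,0,1],
  [0,0,0.1,0,0,0,1],
  [0,0,0.2,0,0,0,1],
  [-0.1,0.05,0.3,0,0,0,1],
  [-0.2,0.1,0.35,0,0,0,1],
  [-0.3,0.15,0.35,0,0,0,1],
  [-0.3,0.15,0.35,0,0,0,1],
  [-0.3,0.15,0.35,0,0,0,1],
  [-0.3,0.15,0.35,0,0,0,1],
])

```text
time_s: 26.2
ee_pos: [352.2, 406.3, 229.6]
ee_rot: [-180.0, 30.0, 156.9]
force: [0.6, 0.1, 0.6]
gripper_width: 91.0
gripper_force: 0.0
```

```bash
python3 st.py; python3 - <<'E'
from plan import *
from workcell import eyes
a=eyes.grab_frame("side");f=eyes.grab_frame("top")
cv2.imwrite("pics/e.png",np.hstack([cv2.resize(x["pixels"][r0:r0+h,c0:c0+w,::-1],(390,390)) for x,r0,h,c0,w in((a,110,160,200,160),(f,120,130,110,130))]))
hsv=cv2.cvtColor(f["pixels"],cv2.COLOR_RGB2HSV);H,S,V=[hsv[:,:,i].astype(int) for i in range(3)]
P=cloud(f);red=((H<5)|(H>174))&(S>165)&(V>90)&(P[:,:,2]>60);b=blob(red,153,206);vs,us=np.nonzero(b);print(b.sum(),rect(cast(f,np.c_[us,vs],85)),np.median(P[b][:,2]))
E
```

```text
[352.16 406.3  229.55] F [0.65 0.12 0.56] T [0.105 0.292 0.012]
310 (array([490.7, 331.7]), array([ 23.7, 124.5]), 67.08) 83.26927048978226
```

View pics/e.png

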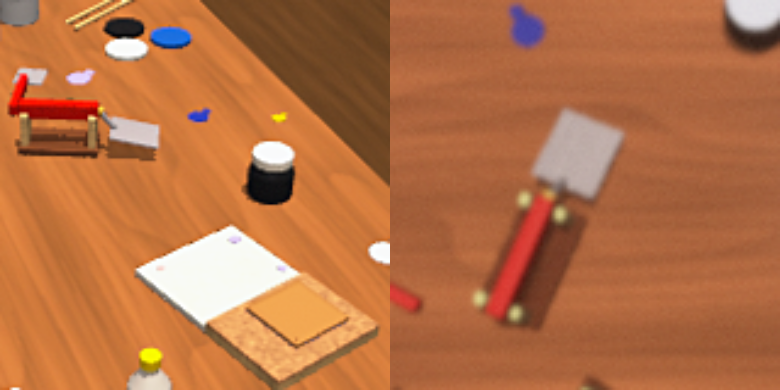

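The spatula lies back in both saddles (left panel (55,110), right panel (520,255)), handle top at 83 as at the start and centre within 5 mm of where it was. The tile lies bare side up, flat on the cork at (297,310). Nothing else has moved.

```bash
python3 -c "
from workcell import env
print(env.job_done())"
```

```text
the job is handed in; nothing more can be done
None
```

The job is handed in: the tile lies flat and painted face down on the cork pad, centre about 62 mm beyond the step after a light nudge with the blade to clear the 30 mm limit, and the spatula is back in its rest and released; no score was returned.

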